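# Colour-coded chopping boards from the drainer to their stand

## Task

The four colour-coded chopping boards have dried in the wire drainer. Move each one over to the board stand and stand it in the slot of its own colour, upright on its long edge, roughly centred along the slot and all the way down. Set the boards down rather than dropping them, and leave the soap bottle and the washing-up brush where they are.

Things in the scene. Friction and masses are not known exactly. Their poses are not given: they have to be found in the camera images.
- red_board_c (a point): Red plastic chopping board, 165 long x 12 thick x 105 mm high on its long edge, 0.19-0.32 kg; hand hole 20 x 58 mm near one end. Point: its centre, 52.5 mm below the upper edge. x along the length, y through the thickness, z up. Starts in any of the 4 places (64 mm apart) of the wire drainer, lower edge 22 mm above the worktop, leaning at most 4 degrees; the drainer's wire loops reach 83 mm above the worktop.
- red_slot: Red slot of the board stand: 4 plastic channels 64 mm apart in any colour order. Fixed; 130 mm long, open at both ends and above, 18 mm wide inside, mouth flared to 36 mm; rim 61 mm, inner floor 8 mm above the origin. Origin: centre of its underside, 10 mm above the worktop. x along the slot, y across, z up. A board that is home has its centre 60.5 mm above the origin.
- yellow_board_c (a point): Yellow plastic chopping board, 165 long x 12 thick x 105 mm high on its long edge, 0.19-0.32 kg; hand hole 20 x 58 mm near one end. Point: its centre, 52.5 mm below the upper edge. x along the length, y through the thickness, z up. Starts in any of the 4 places (64 mm apart) of the wire drainer, lower edge 22 mm above the worktop, leaning at most 4 degrees; the drainer's wire loops reach 83 mm above the worktop.
- yellow_slot: Yellow slot of the board stand: 4 plastic channels 64 mm apart in any colour order. Fixed; 130 mm long, open at both ends and above, 18 mm wide inside, mouth flared to 36 mm; rim 61 mm, inner floor 8 mm above the origin. Origin: centre of its underside, 10 mm above the worktop. x along the slot, y across, z up. A board that is home has its centre 60.5 mm above the origin.
- green_board_c (a point): Green plastic chopping board, 165 long x 12 thick x 105 mm high on its long edge, 0.19-0.32 kg; hand hole 20 x 58 mm near one end. Point: its centre, 52.5 mm below the upper edge. x along the length, y through the thickness, z up. Starts in any of the 4 places (64 mm apart) of the wire drainer, lower edge 22 mm above the worktop, leaning at most 4 degrees; the drainer's wire loops reach 83 mm above the worktop.
- green_slot: Green slot of the board stand: 4 plastic channels 64 mm apart in any colour order. Fixed; 130 mm long, open at both ends and above, 18 mm wide inside, mouth flared to 36 mm; rim 61 mm, inner floor 8 mm above the origin. Origin: centre of its underside, 10 mm above the worktop. x along the slot, y across, z up. A board that is home has its centre 60.5 mm above the origin.
- blue_board_c (a point): Blue plastic chopping board, 165 long x 12 thick x 105 mm high on its long edge, 0.19-0.32 kg; hand hole 20 x 58 mm near one end. Point: its centre, 52.5 mm below the upper edge. x along the length, y through the thickness, z up. Starts in any of the 4 places (64 mm apart) of the wire drainer, lower edge 22 mm above the worktop, leaning at most 4 degrees; the drainer's wire loops reach 83 mm above the worktop.
- blue_slot: Blue slot of the board stand: 4 plastic channels 64 mm apart in any colour order. Fixed; 130 mm long, open at both ends and above, 18 mm wide inside, mouth flared to 36 mm; rim 61 mm, inner floor 8 mm above the origin. Origin: centre of its underside, 10 mm above the worktop. x along the slot, y across, z up. A board that is home has its centre 60.5 mm above the origin.
- soap_bottle_c (a point): White soap dispenser bottle with a pump, 52 x 81 x 178 mm, standing behind the racks; the point is on its axis 70 mm above the worktop. To be left alone.
- washing_brush_c (a point): Grey washing-up brush, 36 x 269 x 62 mm, lying behind the racks with its length across the worktop; the point is its middle, 30 mm up. To be left alone.
Not all that is in view belongs to the job. Leave any grey look-alike of the part that bears yellow_board_c alone.

How it is judged (in metres and radians):
At the end, for the whole second after the job is handed in: Each board stands in the slot of its own colour: its centre within 30 mm of the slot's middle along it, 12 mm across it, its lower edge on the slot's floor (centre 53 to 66 mm above the slot's origin), within 0.2 rad of upright and 0.12 rad of the slot's direction; all boards released and at rest (x of red_board_c in the frame of red_slot between -0.03 and 0.03 m and y of red_board_c in the frame of red_slot between -0.012 and 0.012 m and z of red_board_c in the frame of red_slot between 0.053 and 0.066 m and angle between each of red_board_c, yellow_board_c, green_board_c, blue_board_c's own z axis and vertical below 0.2 rad and angle between the x axis of red_board_c and the x axis of red_slot, either way round below 0.12 rad and linear speed of each of red_board, yellow_board, green_board, blue_board below 0.02 m/s and contact force between each of red_board, yellow_board, green_board, blue_board and the fingers below 0.2 N and x of yellow_board_c in the frame of yellow_slot between -0.03 and 0.03 m and y of yellow_board_c in the frame of yellow_slot between -0.012 and 0.012 m and z of yellow_board_c in the frame of yellow_slot between 0.053 and 0.066 m and angle between the x axis of yellow_board_c and the x axis of yellow_slot, either way round below 0.12 rad and x of green_board_c in the frame of green_slot between -0.03 and 0.03 m and y of green_board_c in the frame of green_slot between -0.012 and 0.012 m and z of green_board_c in the frame of green_slot between 0.053 and 0.066 m and angle between the x axis of green_board_c and the x axis of green_slot, either way round below 0.12 rad and x of blue_board_c in the frame of blue_slot between -0.03 and 0.03 m and y of blue_board_c in the frame of blue_slot between -0.012 and 0.012 m and z of blue_board_c in the frame of blue_slot between 0.053 and 0.066 m and angle between the x axis of blue_board_c and the x axis of blue_slot, either way round below 0.12 rad); the robot touches nothing.
It fails at once if the soap bottle or the washing-up brush is pushed more than 3 cm (distance of any of soap_bottle_c, washing_brush_c from where it was at the start of the episode above 0.03 m).
It fails at once if a board is dropped (it falls free of everything faster than 0.8 m/s, so from over 3 cm) ((contact force between red_board and anything else below 0.01 N and linear speed of red_board above 0.8 m/s) or (contact force between yellow_board and anything else below 0.01 N and linear speed of yellow_board above 0.8 m/s) or (contact force between green_board and anything else below 0.01 N and linear speed of green_board above 0.8 m/s) or (contact force between blue_board and anything else below 0.01 N and linear speed of blue_board above 0.8 m/s)).
It also fails if it takes over 90 s, if anything falls off the work surface, if the arm or the gripper's body presses on something with over 40 N, if the wrist force passes 120 N, or if a joint passes its speed limit or range.

## Robot

A 6-joint arm with a two-finger parallel gripper is mounted at the origin on a cart in front of the work surface, level with it; the furniture and walls round the work are solid. World frame = base frame: x ahead of the robot, y to its left, z up, the work surface at z = 0. Lengths are in mm, angles in rad, forces in N, time in s.
With the tool pointing down it reaches from about 350 to 775 mm from the base axis. Payload 7.3 kg.
Tool frame: the origin (TCP) lies at the very end of the fingers, on their centre line; the grasp point (between the pads) lies 19 mm behind it; z points along the fingers, y is the line along which they close (so a half turn about z gives the same grasp; the last joint's range is limited). The gripper opens to 92 mm and grips with 3 to 60 N. Pads are 19 mm wide; open, the fingers measure 130 mm over their backs; the gripper's body (75 mm by 190 mm) begins 47 mm behind the grasp point.
Start: joints at [1.017, 0.342, 1.524, -0, 1.275, -0.146], TCP at [208.198, 481.974, 226.741] pointing down, gripper open.
Joint ranges: [-2.53, 2.53], [-0.77, 2.02], [0.04, 2.7], [-1, 4.14], [0.28, 2.66], [-3.11, 3.11]. Speed limits (rad/s): [2.57, 2.57, 3.14, 3.14, 3.14, 3.14].

## Interface

Orientations are given as [roll, pitch, yaw] about the fixed x, y, z axes, in that order (R = Rz(yaw) Ry(pitch) Rx(roll)).
In Python, from plant import bot gives the robot as it stands.
- The arm moves only by the tool jog_arm, never from a script. Its argument "targets" is a list of rows, each an object with "xyz": the shift along the tool's x, y, z as a fraction of full scale, a list of three; "spin": the turn about the tool's z as a fraction of full scale. In form: [{"xyz": [x, y, z], "spin": spin}, ...]. A call has exactly 10 rows; each row shifts and turns the commanded pose from where the row before left it, along the tool's axes as they then stand; what a row does not reach is not made up. Full scale, the value 1, is 80 mm for a shift and 0.1 rad for a turn. A row lasts 1/8 s, in which the tool goes at most 62.5 mm and 10.7 degrees, less where a joint would pass 70% of its speed; a pose out of reach is approached as far as the arm can. A call with a number of a shift or a turn outside -1 to 1 is refused whole. A call with a gripper value outside its range is refused whole. "gripper" is the opening in per cent of the stroke, from 0 (shut) to 100 (fully open), set as the call begins (left out, the last holds). The fingers move at their own pace and stop on an object; the grip force is fixed at half the most. Time passes only in rows, so rows that do not move let the fingers close, or fill a call up. It gives the time, the measured TCP pose, the force, the opening and the grip force at its end, in the units of the state.
- bot.get_obs(): the state, without advancing time (a new reading comes with each control period).
- bot.capture(name): name is "scene" or "top"; returns the picture (420x560x3 uint8, blue, green, red); there is no depth.
- bot.get_calibration(name): a dict with "vfov" (degrees; the focal length in pixels is half the picture's height over the tangent of half this angle, whatever the lens; pixels are square), "cx", "cy" (the principal point, pixels), "eye" and "rotation" of the camera in the world. Camera axes: x right, y down, z forward; pixel columns grow to the right and rows downward; lengths in mm; the calibration is good to about 2 mm. A picture is of the moment at which its call begins. get_calibration takes no time and is no camera call.
- bot.close_job(): hands the job in; it is judged then, once.
The state is a dict: "time": time; "joint_positions": joint angles; "dq": joint speeds; "tau": joint torques, N m; "tool_pos": TCP position; "tcp_rot": TCP orientation; "contact_force": force on the tool from outside, world axes, zero at the start; "moment": the same for the moment, N m; "grip_width": finger opening in mm; "finger_force": force on a finger pad.
Only numpy, scipy, OpenCV 4.12 (cv2) and the standard library are available. Lean on these libraries where they do the work, as an engineer would, in place of code of your own. Each camera call takes 0.05 s, during which the arm holds its last target. There are 200 camera calls.

## Working session

There is one attempt and no reset: what is moved stays moved. The work goes in short steps, Python scripts to look and compute and a tool call to move; the robot and the scene stay as the last step left them, time stands still between calls to the robot, and variables do not carry over. Pictures are saved under pics/ and viewed, at most 14 in all, crops included, and the job is handed in when it is done.

Besides the shell and the picture viewer there is one more tool, called as name(argument=value, ...) on one line, values as JSON. jog_arm: Moves the arm, as the interface text tells. Shift numbers are shares of 80 mm and turn numbers shares of 0.1 rad, none past 1 either way. Its arguments: {"type":"object","properties":{"targets":{"type":"array","items":{"type":"object","properties":{"xyz":{"type":"array","items":{"type":"number"}},"spin":{"type":"number"}}}},"gripper":{"type":"number"}},"required":["targets"]}

```bash
mkdir -p pics; python3 - <<'E'
from plant import bot
import cv2
for n in("scene","top"):
    cv2.imwrite(f"pics/{n}0.png",bot.capture(n)); print(n,bot.get_calibration(n))
o=bot.get_obs(); print(o)
E
```

```text
scene {'vfov': 47.36884002531942, 'cx': 276.3375893949015, 'cy': 212.45080831352263, 'eye': array([ -65.9443669 , -869.85678368,  745.12622411]), 'rotation': array([-2.11411172, -0.01028281, -0.63743341])}
top {'vfov': 53.65601455152092, 'cx': 279.2208415741696, 'cy': 210.101411892152, 'eye': array([489.58936373,  45.9245729 , 984.92168961]), 'rotation': array([-3.01803605, -0.00634974, -1.57973612])}
{'time': 0.1, 'joint_positions': array([ 1.01700301e+00,  3.42677047e-01,  1.52489804e+00, -7.57380745e-06,
        1.27539926e+00, -1.45986293e-01]), 'dq': array([ 0.00061042, -0.00048615, -0.00252124,  0.00063005, -0.0008258 ,
       -0.00059388]), 'tau': array([ 1.57420240e-03, -4.32005560e+01, -2.44693476e+01,  7.19637168e-02,
        5.27219230e-02, -6.05649188e-05]), 'tool_pos': array([208.00122714, 481.65392325, 226.11018644]), 'tcp_rot': array([-3.14022460e+00, -1.93827229e-04,  2.73378770e+00]), 'contact_force': array([-0.97369285,  0.72949543,  0.23908914]), 'moment': array([-0.00338218, -0.00062109,  0.01190274]), 'finger_force': 0.0, 'grip_width': 91.76691104599549}
```

View pics/top0.png

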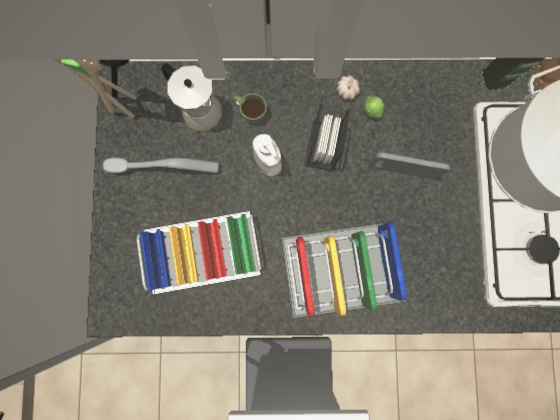

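View pics/scene0.png

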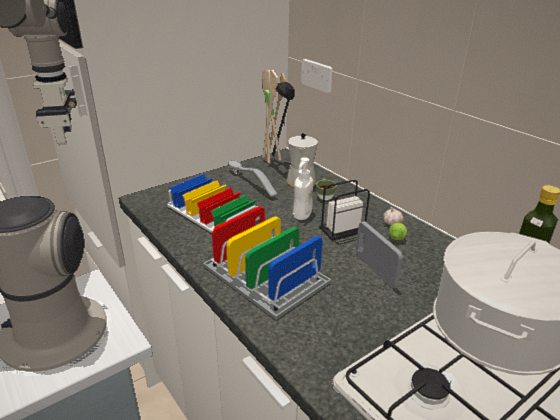

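The top view shows the stand on the left at about (200,255), in the order blue, yellow, red, green. The drainer is on the right at about (345,270), in the order red, yellow, green, blue. A grey look-alike lies at (412,166). I'll zoom in on both racks.

```bash
cat > h.py <<'E'
import numpy as np, cv2
from scipy.spatial.transform import Rotation as R
from plant import bot
def cam(n):
    c=bot.get_calibration(n); f=210/np.tan(np.radians(c["vfov"]/2))
    return f,c["cx"],c["cy"],np.array(c["eye"]),R.from_euler("xyz",c["rotation"]).as_matrix()
def toplane(n,px,z):
    f,cx,cy,e,M=cam(n); px=np.atleast_2d(px).astype(float)
    d=np.c_[(px[:,0]-cx)/f,(px[:,1]-cy)/f,np.ones(len(px))]@M.T
    return (e+d*((z-e[2])/d[:,2])[:,None])[:,:2]
def project(n,P):
    f,cx,cy,e,M=cam(n); q=(np.atleast_2d(P)-e)@M
    return np.c_[cx+f*q[:,0]/q[:,2],cy+f*q[:,1]/q[:,2]]
HUE={"red":[(0,6),(174,180)],"yellow":[(18,32)],"green":[(55,85)],"blue":[(105,125)]}
def mask(im,c):
    h=cv2.cvtColor(im,cv2.COLOR_BGR2HSV)
    m=sum(cv2.inRange(h,(a,120,40),(b,255,255)) for a,b in HUE[c])
    return m
E
python3 - <<'E'
from h import *
im=cv2.imread("pics/top0.png")
cv2.imwrite("pics/z0.png",cv2.resize(im[200:330,130:420],None,fx=2.75,fy=2.75,interpolation=cv2.INTER_CUBIC))
for c in HUE:
    m=mask(im,c)
    for k in cv2.findContours(m,cv2.RETR_EXTERNAL,cv2.CHAIN_APPROX_NONE)[0]:
        if cv2.contourArea(k)<60: continue
        k=k[:,0]
        if k[:,1].min()<180: continue
        b=cv2.boxPoints(cv2.minAreaRect(k))
        print(c,k.mean(0).round(), [toplane("top",b,z).round().astype(int).tolist() for z in ((127,) if k[:,0].mean()>280 else (71,))])
E
```

```text
red [305. 276.] [[[539, 7], [541, -9], [381, -30], [379, -15]]]
red [211. 249.] [[[579, 220], [585, 176], [460, 155], [453, 199]]]
yellow [335. 275.] [[[539, -51], [542, -73], [383, -94], [380, -72]]]
yellow [183. 254.] [[[568, 283], [575, 235], [449, 214], [443, 262]]]
blue [148. 260.] [[[557, 346], [559, 329], [433, 307], [431, 324]]]
blue [160. 258.] [[[561, 320], [564, 303], [440, 282], [437, 299]]]
blue [397. 261.] [[[567, -184], [570, -198], [413, -221], [411, -206]]]
```

View pics/z0.png

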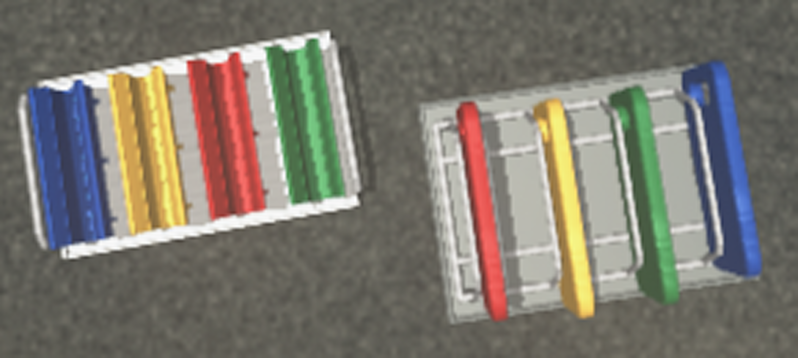

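```bash
python3 - <<'E'
from h import *
hs=cv2.cvtColor(cv2.imread("pics/top0.png"),cv2.COLOR_BGR2HSV)
print(hs[250,243],hs[270,367])
u=lambda a:np.array([np.cos(a),np.sin(a)])
S={"red":(519,189),"yellow":(509,252),"blue":(498,315),"green":(530,126)}
B={"red":(460,-12),"yellow":(469,-75),"green":(478,-139),"blue":(487,-202)}
out=[]
for n in ("top","scene"):
    im=cv2.imread(f"pics/{n}0.png"); k=4 if n=="scene" else 3
    roi=(160,170,340,310) if n=="scene" else (130,205,415,325)
    x0,y0,x1,y1=roi
    im=cv2.resize(im[y0:y1,x0:x1],None,fx=k,fy=k,interpolation=cv2.INTER_CUBIC)
    for D,a,l,w,z in((S,.166,65,18,71),(B,.137,82.5,6,127)):
        for c,p in D.items():
            X=u(a);Y=u(a+np.pi/2)
            P=[np.r_[np.array(p)+s*l*X+t*w*Y,z] for s,t in((1,1),(1,-1),(-1,-1),(-1,1))]
            q=((project(n,P)-[x0,y0]+.5)*k).astype(int)
            cv2.polylines(im,[q],True,(255,0,255),1)
    cv2.imwrite(f"pics/ov_{n}.png",cv2.resize(im,None,fx=min(1,800/im.shape[1]),fy=min(1,800/im.shape[1]),interpolation=cv2.INTER_AREA))
E
```

```text
[ 64 104 198] [ 64 110 171]
```

View pics/ov_top.png

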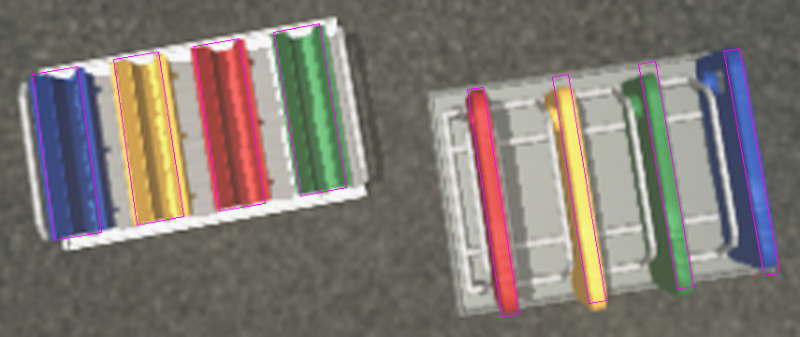

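View pics/ov_scene.png

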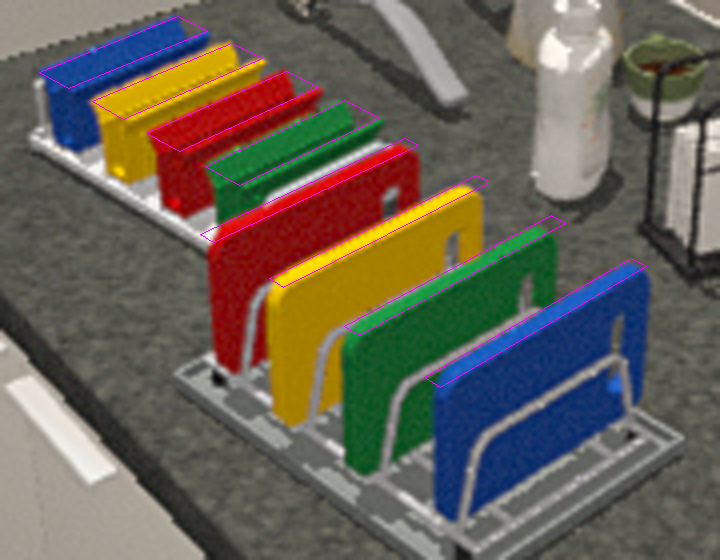

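The overlays fit to within about 3 mm in both views. In the scene view the hand holes are at the far (+x) end, so I'll grip each board at mid-length. Heading above the red board first.

jog_arm(targets=[{"spin": -0.91},{"spin": -0.91},{"spin": -0.91},{"spin": -0.91},{"spin": -0.91},{"spin": -0.9},{"xyz": [-0.2275,-0.655,0]},{"xyz": [-0.2275,-0.655,0]},{"xyz": [-0.2275,-0.655,0]},{"xyz": [-0.2275,-0.655,0]}], gripper=40)

```text
invalid input
```

jog_arm(targets=[{"xyz": [-0.2275,-0.655,0]},{"xyz": [-0.2275,-0.655,0]},{"xyz": [-0.2275,-0.655,0]},{"xyz": [-0.2275,-0.655,0]},{"xyz": [-0.2275,-0.655,0]},{"xyz": [-0.2275,-0.655,0]},{"xyz": [0,0,0]},{"xyz": [0,0,0]},{"xyz": [0,0,0]},{"xyz": [0,0,0]}])

```text
invalid input
```

```bash
cat > d.py <<'E'
import sys
from h import *
def delta(x,y,z,yaw=None):
    o=bot.get_obs(); p=np.array(o["tool_pos"]); M=R.from_euler("xyz",o["tcp_rot"])
    d=M.inv().apply(np.array([x,y,z])-p)/80
    w=o["tcp_rot"][2]
    print(p.round(1),o["tcp_rot"].round(3),"units",d.round(3),"spin", None if yaw is None else round(-((yaw-w+np.pi)%(2*np.pi)-np.pi)/.1,2),"w",round(o["grip_width"],1),o["contact_force"].round(1),o["time"])
if __name__=="__main__": delta(*map(float,sys.argv[1:]))
E
python3 d.py 460 -12 93 3.279
python3 - <<'E'
import cv2
from h import *
cv2.imwrite("pics/t1.png",cv2.resize(bot.capture("top")[200:340,130:420],None,fx=2.7,fy=2.7)); 
E
```

```text
[208.  481.7 226.1] [-3.14  -0.     2.734] units [-5.339 -4.413  1.669] spin -5.45 w 91.8 [-1.   0.7  0.2] 0.1
```

View pics/t1.png

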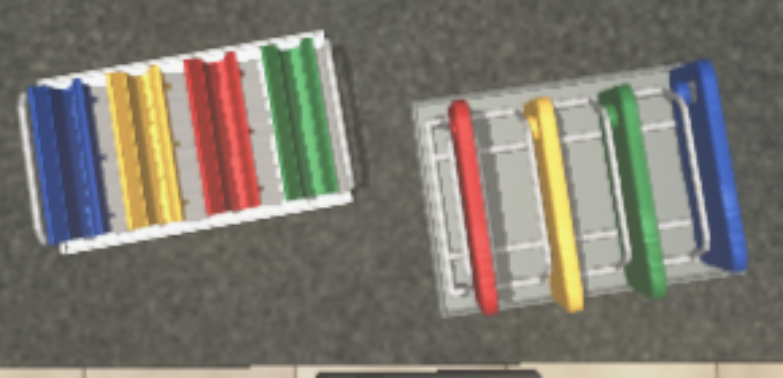

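The calls were refused and nothing moved. Every row probably needs both fields.

jog_arm(targets=[{"xyz": [0,0,0],"spin": -0.91},{"xyz": [0,0,0],"spin": -0.91},{"xyz": [0,0,0],"spin": -0.91},{"xyz": [0,0,0],"spin": -0.91},{"xyz": [0,0,0],"spin": -0.91},{"xyz": [0,0,0],"spin": -0.9},{"xyz": [-0.2275,-0.655,0],"spin": 0},{"xyz": [-0.2275,-0.655,0],"spin": 0},{"xyz": [-0.2275,-0.655,0],"spin": 0},{"xyz": [-0.2275,-0.655,0],"spin": 0}], gripper=40)

```text
time: 1.4
tool_pos: [309.4, 282.7, 226.6]
tcp_rot: [-3.142, 0.0, -3.004]
contact_force: [0.5, 0.3, -0.7]
grip_width: 36.8
finger_force: 0.0
```

jog_arm(targets=[{"xyz": [-0.2275,-0.655,0],"spin": 0},{"xyz": [-0.2275,-0.655,0],"spin": 0},{"xyz": [-0.2275,-0.655,0],"spin": 0},{"xyz": [-0.2275,-0.655,0],"spin": 0},{"xyz": [-0.2275,-0.655,0],"spin": 0},{"xyz": [-0.2275,-0.655,0],"spin": 0},{"xyz": [0,0,0],"spin": 0},{"xyz": [0,0,0.3],"spin": 0},{"xyz": [0,0,0.3],"spin": 0},{"xyz": [0,0,0.3],"spin": 0}])

```text
time: 2.65
tool_pos: [459.5, -11.2, 154.0]
tcp_rot: [3.141, -0.0, -3.004]
contact_force: [-0.0, 0.0, 0.5]
grip_width: 36.8
finger_force: 0.0
```

```bash
python3 d.py 460 -12 93 3.279
python3 - <<'E'
import cv2
from h import *
cv2.imwrite("pics/t2.png",cv2.resize(bot.capture("scene")[40:340,130:430],None,fx=2,fy=2)); 
E
```

```text
[459.5 -11.2 154. ] [ 3.141 -0.    -3.004] units [-0.005 -0.012  0.762] spin 0.01 w 36.8 [-0.   0.   0.5] 2.65
```

View pics/t2.png

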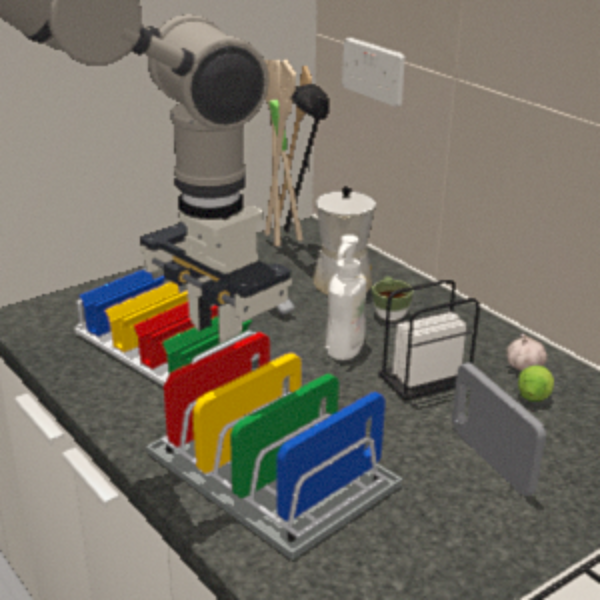

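The fingers straddle the red board's top edge at about (225,345), and the arm is clear of everything. Descending and gripping.

jog_arm(targets=[{"xyz": [0,0,0.15],"spin": 0},{"xyz": [0,0,0.15],"spin": 0},{"xyz": [0,0,0.15],"spin": 0},{"xyz": [0,0,0.15],"spin": 0},{"xyz": [0,0,0.15],"spin": 0},{"xyz": [0,0,0],"spin": 0},{"xyz": [0,0,0],"spin": 0},{"xyz": [0,0,0],"spin": 0},{"xyz": [0,0,0],"spin": 0},{"xyz": [0,0,0],"spin": 0}])

```text
time: 3.95
tool_pos: [460.3, -12.2, 94.9]
tcp_rot: [-3.142, 0.001, -3.004]
contact_force: [-0.3, 0.6, 0.1]
grip_width: 36.7
finger_force: 0.0
```

jog_arm(targets=[{"xyz": [0,0,0],"spin": 0},{"xyz": [0,0,0],"spin": 0},{"xyz": [0,0,0],"spin": 0},{"xyz": [0,0,0],"spin": 0},{"xyz": [0,0,0],"spin": 0},{"xyz": [0,0,0],"spin": 0},{"xyz": [0,0,-0.05],"spin": 0},{"xyz": [0,0,-0.1],"spin": 0},{"xyz": [0,0,-0.1],"spin": 0},{"xyz": [0,0,-0.15],"spin": 0}], gripper=0)

```text
time: 5.2
tool_pos: [460.0, -12.2, 127.4]
tcp_rot: [3.141, -0.0, -3.004]
contact_force: [0.2, -0.2, -3.0]
grip_width: 11.7
finger_force: 30.0
```

jog_arm(targets=[{"xyz": [0,0,-0.37],"spin": 0},{"xyz": [0,0,-0.37],"spin": 0},{"xyz": [0,0,-0.36],"spin": 0},{"xyz": [-0.21,0.4,0],"spin": 0},{"xyz": [-0.21,0.4,0],"spin": 0},{"xyz": [-0.21,0.4,0],"spin": 0},{"xyz": [-0.21,0.4,0],"spin": 0},{"xyz": [-0.21,0.4,0],"spin": 0},{"xyz": [0,0.4,0],"spin": 0},{"xyz": [0,0,0],"spin": -0.28}])

```text
time: 6.45
tool_pos: [516.6, 191.3, 215.1]
tcp_rot: [3.141, -0.0, -2.972]
contact_force: [0.1, -0.1, -2.3]
grip_width: 11.7
finger_force: 30.0
```

```bash
python3 d.py 517 190 89 3.307
python3 - <<'E'
import cv2
from h import *
a=bot.capture("scene")[60:260,130:360]; b=bot.capture("top")[200:340,130:420]
cv2.imwrite("pics/t3.png",np.vstack([cv2.resize(a,(580,350)),cv2.resize(b,(580,250))])); 
E
```

```text
[516.6 191.3 215.1] [ 3.141 -0.    -2.972] units [-0.003 -0.018  1.576] spin 0.04 w 11.7 [ 0.1 -0.1 -2.3] 6.45
```

View pics/t3.png

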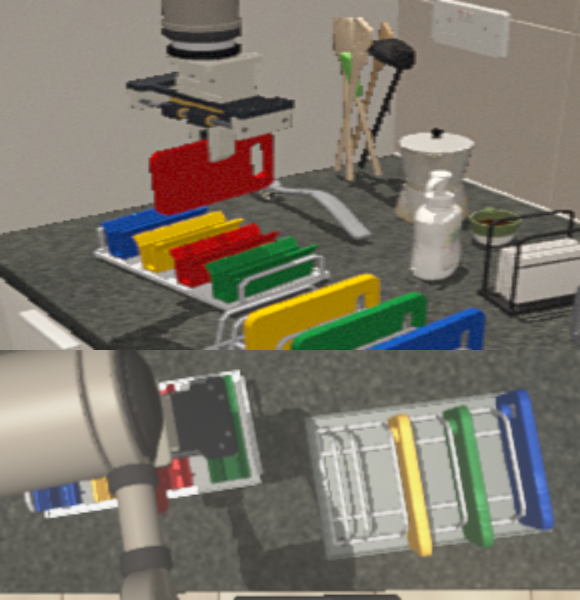

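jog_arm(targets=[{"xyz": [0,-0.02,0.35],"spin": 0},{"xyz": [0,0,0.3],"spin": 0},{"xyz": [0,0,0.15],"spin": 0},{"xyz": [0,0,0.1],"spin": 0},{"xyz": [0,0,0.1],"spin": 0},{"xyz": [0,0,0.1],"spin": 0},{"xyz": [0,0,0.1],"spin": 0},{"xyz": [0,0,0.1],"spin": 0},{"xyz": [0,0,0.1],"spin": 0},{"xyz": [0,0,0.05],"spin": 0}])

```text
time: 7.8
tool_pos: [517.1, 187.9, 98.0]
tcp_rot: [3.142, -0.001, -2.976]
contact_force: [0.3, -0.2, -1.9]
grip_width: 12.1
finger_force: 30.0
```

jog_arm(targets=[{"xyz": [0,0,0.03],"spin": 0},{"xyz": [0,0,0.03],"spin": 0},{"xyz": [0,0,0.02],"spin": 0},{"xyz": [0,0,0.01],"spin": 0},{"xyz": [0,0,0],"spin": 0},{"xyz": [0,0,0],"spin": 0},{"xyz": [0,0,0],"spin": 0},{"xyz": [0,0,0],"spin": 0},{"xyz": [0,0,0],"spin": 0},{"xyz": [0,0,0],"spin": 0}])

```text
time: 9.05
tool_pos: [517.4, 187.9, 91.5]
tcp_rot: [3.142, 0.0, -2.976]
contact_force: [-0.8, 0.2, -2.3]
grip_width: 11.7
finger_force: 30.0
```

jog_arm(targets=[{"xyz": [0,0,0.01],"spin": 0},{"xyz": [0,0,0.01],"spin": 0},{"xyz": [0,0,0.01],"spin": 0},{"xyz": [0,0,0],"spin": 0},{"xyz": [0,0,0],"spin": 0},{"xyz": [0,0,0],"spin": 0},{"xyz": [0,0,0],"spin": 0},{"xyz": [0,0,0],"spin": 0},{"xyz": [0,0,0],"spin": 0},{"xyz": [0,0,0],"spin": 0}])

```text
time: 10.3
tool_pos: [517.5, 187.9, 90.8]
tcp_rot: [-3.142, 0.001, -2.976]
contact_force: [-4.7, -1.2, 10.7]
grip_width: 11.5
finger_force: 30.0
```

jog_arm(targets=[{"xyz": [0,0,-0.02],"spin": 0},{"xyz": [0,0,0],"spin": 0},{"xyz": [0,0,0],"spin": 0},{"xyz": [0,0,-0.1],"spin": 0},{"xyz": [0,0,-0.2],"spin": 0},{"xyz": [0,0,-0.3],"spin": 0},{"xyz": [0,0,-0.3],"spin": 0},{"xyz": [0.2,-0.52,0],"spin": 0},{"xyz": [0.2,-0.52,0],"spin": 0},{"xyz": [0.2,-0.52,0],"spin": 0}], gripper=40)

```text
time: 11.55
tool_pos: [490.6, 55.7, 164.1]
tcp_rot: [-3.141, 0.002, -2.976]
contact_force: [0.3, -0.5, 0.0]
grip_width: 36.8
finger_force: 0.0
```

jog_arm(targets=[{"xyz": [0.2,-0.52,0],"spin": 0},{"xyz": [0.2,-0.52,0],"spin": 0},{"xyz": [0.2,-0.52,0],"spin": 0},{"xyz": [0,0,0],"spin": 0.28},{"xyz": [0,0,0],"spin": 0},{"xyz": [0,0,0],"spin": 0},{"xyz": [0,0,0],"spin": 0},{"xyz": [0,0,0],"spin": 0},{"xyz": [0,0,0],"spin": 0},{"xyz": [0,0,0],"spin": 0}])

```text
time: 12.8
tool_pos: [463.8, -74.0, 162.7]
tcp_rot: [3.141, 0.0, -3.004]
contact_force: [-0.2, 0.0, -0.0]
grip_width: 36.7
finger_force: 0.0
```

```bash
python3 d.py 463 -75 95 3.279
python3 - <<'E'
import cv2
from h import *
a=bot.capture("scene")[60:320,130:390]; b=bot.capture("top")[200:340,130:420]
cv2.imwrite("pics/t4.png",np.vstack([cv2.resize(a,(580,350)),cv2.resize(b,(580,250))])); 
E
```

```text
[463.8 -74.  162.7] [ 3.141  0.    -3.004] units [ 0.011 -0.011  0.846] spin -0.0 w 36.7 [-0.2  0.  -0. ] 12.8
```

View pics/t4.png

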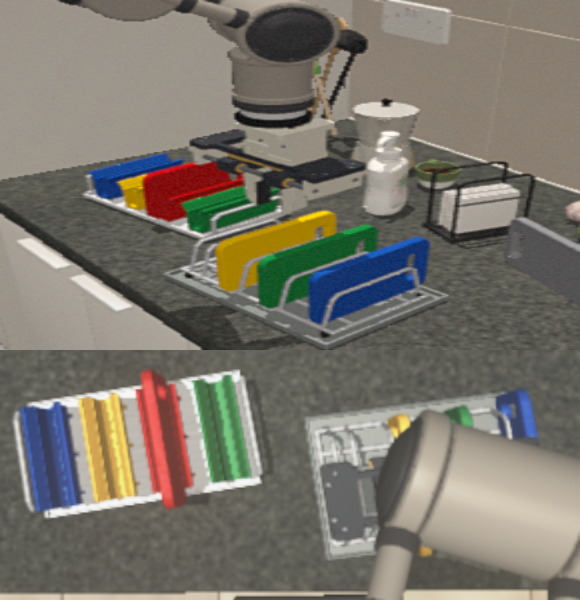

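The red board stands in the red slot at about (165,435) in the lower panel. Next, the yellow board.

jog_arm(targets=[{"xyz": [0,0,0.2],"spin": 0},{"xyz": [0,0,0.2],"spin": 0},{"xyz": [0,0,0.2],"spin": 0},{"xyz": [0,0,0.15],"spin": 0},{"xyz": [0,0,0.1],"spin": 0},{"xyz": [0,0,0],"spin": 0},{"xyz": [0,0,0],"spin": 0},{"xyz": [0,0,0],"spin": 0},{"xyz": [0,0,0],"spin": 0},{"xyz": [0,0,0],"spin": 0}])

```text
time: 14.15
tool_pos: [463.8, -74.1, 94.9]
tcp_rot: [-3.142, 0.0, -3.004]
contact_force: [0.6, 1.2, 0.2]
grip_width: 36.5
finger_force: 0.0
```

jog_arm(targets=[{"xyz": [0,0,0],"spin": 0},{"xyz": [0,0,0],"spin": 0},{"xyz": [0,0,0],"spin": 0},{"xyz": [0,0,0],"spin": 0},{"xyz": [0,0,0],"spin": 0},{"xyz": [0,0,0],"spin": 0},{"xyz": [0,0,-0.1],"spin": 0},{"xyz": [0,0,-0.3],"spin": 0},{"xyz": [0,0,-0.5],"spin": 0},{"xyz": [0,0,-0.6],"spin": 0}], gripper=0)

```text
time: 15.4
tool_pos: [462.8, -73.9, 214.8]
tcp_rot: [3.14, -0.003, -3.005]
contact_force: [1.5, -0.6, -3.3]
grip_width: 11.6
finger_force: 30.0
```

```bash
python3 d.py 508 251 215 3.307; python3 d.py 508 251 93 3.307
```

```text
[462.8 -73.9 214.8] [ 3.140e+00 -3.000e-03 -3.005e+00] units [-1.114e+00  3.947e+00  1.000e-03] spin -0.28 w 11.6 [ 1.5 -0.6 -3.3] 15.4
[462.8 -73.9 214.8] [ 3.140e+00 -3.000e-03 -3.005e+00] units [-1.118  3.944  1.526] spin -0.28 w 11.6 [ 1.5 -0.6 -3.3] 15.4
```

jog_arm(targets=[{"xyz": [-0.14,0.49,0],"spin": 0},{"xyz": [-0.14,0.49,0],"spin": 0},{"xyz": [-0.14,0.49,0],"spin": 0},{"xyz": [-0.14,0.49,0],"spin": 0},{"xyz": [-0.14,0.5,0],"spin": 0},{"xyz": [-0.14,0.5,0],"spin": 0},{"xyz": [-0.14,0.5,0],"spin": 0},{"xyz": [-0.14,0.49,0],"spin": 0},{"xyz": [0,0,0],"spin": -0.28},{"xyz": [0,0,0.1],"spin": 0}])

```text
time: 16.65
tool_pos: [509.1, 250.8, 206.3]
tcp_rot: [-3.141, -0.0, -2.976]
contact_force: [0.7, -1.2, -2.7]
grip_width: 12.2
finger_force: 30.0
```

```bash
python3 d.py 508 251 91.5 3.307
```

```text
[509.1 250.8 206.3] [-3.141 -0.    -2.976] units [0.013 0.005 1.435] spin 0.0 w 12.2 [ 0.7 -1.2 -2.7] 16.65
```

jog_arm(targets=[{"xyz": [0,0,0.35],"spin": 0},{"xyz": [0,0,0.3],"spin": 0},{"xyz": [0,0,0.12],"spin": 0},{"xyz": [0,0,0.1],"spin": 0},{"xyz": [0,0,0.1],"spin": 0},{"xyz": [0,0,0.1],"spin": 0},{"xyz": [0,0,0.1],"spin": 0},{"xyz": [0,0,0.1],"spin": 0},{"xyz": [0,0,0.09],"spin": 0},{"xyz": [0,0,0],"spin": 0}])

```text
time: 17.9
tool_pos: [508.9, 251.1, 97.2]
tcp_rot: [-3.141, -0.001, -2.976]
contact_force: [0.1, -0.5, -3.2]
grip_width: 11.8
finger_force: 30.0
```

jog_arm(targets=[{"xyz": [0,0,0.03],"spin": 0},{"xyz": [0,0,0.03],"spin": 0},{"xyz": [0,0,0.02],"spin": 0},{"xyz": [0,0,0],"spin": 0},{"xyz": [0,0,0],"spin": 0},{"xyz": [0,0,0],"spin": 0},{"xyz": [0,0,0],"spin": 0},{"xyz": [0,0,0],"spin": 0},{"xyz": [0,0,0],"spin": 0},{"xyz": [0,0,0],"spin": 0}])

```text
time: 19.15
tool_pos: [509.3, 251.2, 91.5]
tcp_rot: [3.142, 0.0, -2.976]
contact_force: [-0.4, 0.3, -2.4]
grip_width: 11.6
finger_force: 30.0
```

jog_arm(targets=[{"xyz": [0,0,0],"spin": 0},{"xyz": [0,0,0],"spin": 0},{"xyz": [0,0,0],"spin": 0},{"xyz": [0,0,-0.1],"spin": 0},{"xyz": [0,0,-0.2],"spin": 0},{"xyz": [0,0,-0.3],"spin": 0},{"xyz": [0,0,-0.32],"spin": 0},{"xyz": [0.14,-0.524,0],"spin": 0},{"xyz": [0.14,-0.524,0],"spin": 0},{"xyz": [0.14,-0.524,0],"spin": 0}], gripper=40)

```text
time: 20.4
tool_pos: [496.9, 120.5, 166.6]
tcp_rot: [-3.141, 0.002, -2.976]
contact_force: [0.6, -0.3, -0.0]
grip_width: 36.8
finger_force: 0.0
```

jog_arm(targets=[{"xyz": [0.14,-0.524,0],"spin": 0},{"xyz": [0.14,-0.524,0],"spin": 0},{"xyz": [0.14,-0.524,0],"spin": 0},{"xyz": [0.14,-0.524,0],"spin": 0},{"xyz": [0.14,-0.524,0],"spin": 0},{"xyz": [0.14,-0.524,0],"spin": 0},{"xyz": [0,0,0],"spin": 0.28},{"xyz": [0,0,0],"spin": 0},{"xyz": [0,0,0],"spin": 0},{"xyz": [0,0,0],"spin": 0}])

```text
time: 21.65
tool_pos: [472.0, -136.6, 165.3]
tcp_rot: [3.141, 0.0, -3.003]
contact_force: [0.1, -0.0, 0.4]
grip_width: 36.3
finger_force: 0.0
```

```bash
python3 d.py 472 -138.5 95 3.279
python3 - <<'E'
import cv2
from h import *
a=bot.capture("scene")[60:320,130:390]; b=bot.capture("top")[200:340,130:420]
cv2.imwrite("pics/t5.png",np.vstack([cv2.resize(a,(580,350)),cv2.resize(b,(580,250))])); 
E
```

```text
[ 472.  -136.6  165.3] [ 3.141  0.    -3.003] units [ 0.004 -0.024  0.878] spin 0.02 w 36.3 [ 0.1 -0.   0.4] 21.65
```

View pics/t5.png

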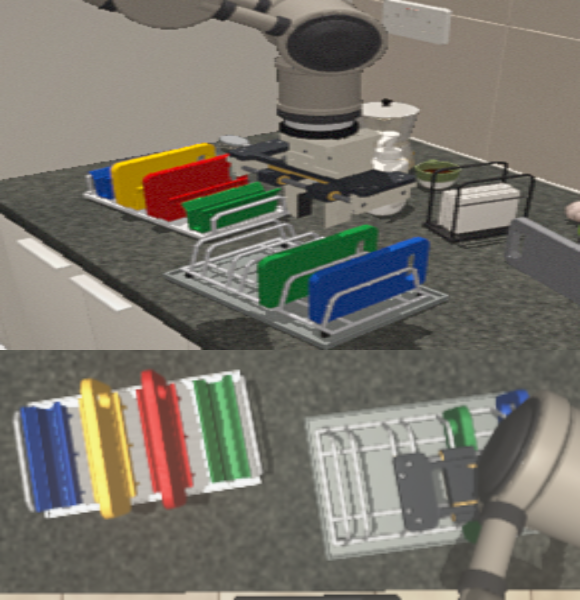

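Yellow stands at about (105,450) in the lower panel, and I'll check its depth later. Now the green board.

jog_arm(targets=[{"xyz": [0,-0.02,0.2],"spin": 0},{"xyz": [0,0,0.2],"spin": 0},{"xyz": [0,0,0.2],"spin": 0},{"xyz": [0,0,0.15],"spin": 0},{"xyz": [0,0,0.13],"spin": 0},{"xyz": [0,0,0],"spin": 0},{"xyz": [0,0,0],"spin": 0},{"xyz": [0,0,0],"spin": 0},{"xyz": [0,0,0],"spin": 0},{"xyz": [0,0,0],"spin": 0}])

```text
time: 23.0
tool_pos: [472.2, -139.2, 94.9]
tcp_rot: [-3.141, 0.0, -3.004]
contact_force: [-0.2, -0.2, 0.1]
grip_width: 36.7
finger_force: 0.0
```

jog_arm(targets=[{"xyz": [0,0,0],"spin": 0},{"xyz": [0,0,0],"spin": 0},{"xyz": [0,0,0],"spin": 0},{"xyz": [0,0,0],"spin": 0},{"xyz": [0,0,0],"spin": 0},{"xyz": [0,0,0],"spin": 0},{"xyz": [0,0,-0.1],"spin": 0},{"xyz": [0,0,-0.3],"spin": 0},{"xyz": [0,0,-0.5],"spin": 0},{"xyz": [0,0,-0.6],"spin": 0}], gripper=0)

```text
time: 24.25
tool_pos: [471.4, -138.8, 215.6]
tcp_rot: [3.14, -0.002, -3.004]
contact_force: [0.8, -0.2, -1.1]
grip_width: 12.0
finger_force: 30.0
```

```bash
python3 d.py 527 126 215 3.307; python3 - <<'E'
from h import *
im=bot.capture("top"); cv2.imwrite("pics/raw6.png",im); sc=bot.capture("scene"); cv2.imwrite("pics/raw6s.png",sc)
u=lambda a:np.array([np.cos(a),np.sin(a)])
S={"red":(519,189),"yellow":(509,252)}
o=[]
for n,i,(x0,y0,x1,y1),k in(("top",im,(125,205,285,305),5),("scene",sc,(160,150,320,250),5)):
    j=cv2.resize(i[y0:y1,x0:x1],None,fx=k,fy=k,interpolation=cv2.INTER_CUBIC)
    for c,p in S.items():
        X=u(.166);Y=u(.166+np.pi/2)
        P=[np.r_[np.array(p)+s*82.5*X+t*6*Y,123] for s,t in((1,1),(1,-1),(-1,-1),(-1,1))]
        cv2.polylines(j,[((project(n,P)-[x0,y0]+.5)*k).astype(int)],True,(255,0,255),1)
    o.append(j)
cv2.imwrite("pics/t6.png",cv2.resize(np.vstack(o),(480,600),interpolation=cv2.INTER_AREA))
E
```

```text
[ 471.4 -138.8  215.6] [ 3.140e+00 -2.000e-03 -3.004e+00] units [-1.141  3.184  0.01 ] spin -0.28 w 12.0 [ 0.8 -0.2 -1.1] 24.25
```

View pics/t6.png

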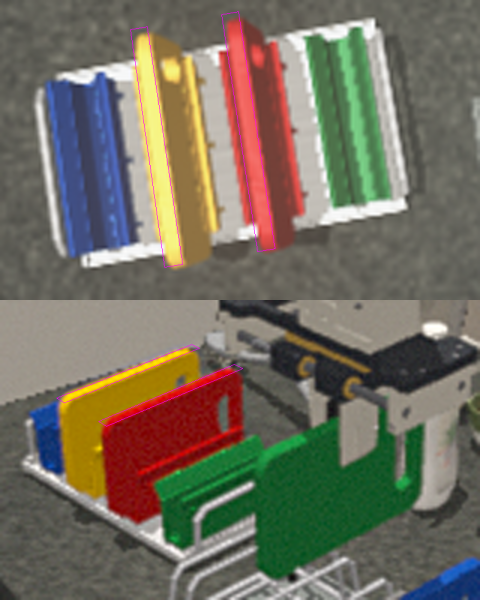

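Both placed boards match the predicted home outlines in both views. Carrying green over.

jog_arm(targets=[{"xyz": [-0.143,0.398,0],"spin": 0},{"xyz": [-0.143,0.398,0],"spin": 0},{"xyz": [-0.143,0.398,0],"spin": 0},{"xyz": [-0.143,0.398,0],"spin": 0},{"xyz": [-0.143,0.398,0],"spin": 0},{"xyz": [-0.143,0.398,0],"spin": 0},{"xyz": [-0.143,0.398,0],"spin": 0},{"xyz": [-0.143,0.398,0],"spin": 0},{"xyz": [0,0,0],"spin": -0.28},{"xyz": [0,0,0.1],"spin": 0}])

```text
time: 25.6
tool_pos: [527.7, 125.4, 206.3]
tcp_rot: [-3.141, -0.0, -2.976]
contact_force: [0.4, 0.2, -1.3]
grip_width: 12.2
finger_force: 30.0
```

```bash
python3 d.py 527 126 91.5 3.307
```

```text
[527.7 125.4 206.3] [-3.141 -0.    -2.976] units [0.008 0.01  1.435] spin 0.0 w 12.2 [ 0.4  0.2 -1.3] 25.6
```

jog_arm(targets=[{"xyz": [0,0.01,0.35],"spin": 0},{"xyz": [0,0,0.3],"spin": 0},{"xyz": [0,0,0.12],"spin": 0},{"xyz": [0,0,0.1],"spin": 0},{"xyz": [0,0,0.1],"spin": 0},{"xyz": [0,0,0.1],"spin": 0},{"xyz": [0,0,0.1],"spin": 0},{"xyz": [0,0,0.1],"spin": 0},{"xyz": [0,0,0.09],"spin": 0},{"xyz": [0,0,0],"spin": 0}])

```text
time: 26.85
tool_pos: [527.4, 126.5, 97.2]
tcp_rot: [3.141, -0.001, -2.976]
contact_force: [-0.2, 0.2, -2.0]
grip_width: 11.4
finger_force: 30.0
```

jog_arm(targets=[{"xyz": [0,0,0.03],"spin": 0},{"xyz": [0,0,0.03],"spin": 0},{"xyz": [0,0,0.02],"spin": 0},{"xyz": [0,0,0],"spin": 0},{"xyz": [0,0,0],"spin": 0},{"xyz": [0,0,0],"spin": 0},{"xyz": [0,0,0],"spin": 0},{"xyz": [0,0,0],"spin": 0},{"xyz": [0,0,0],"spin": 0},{"xyz": [0,0,0],"spin": 0}])

```text
time: 28.1
tool_pos: [527.8, 126.5, 91.5]
tcp_rot: [3.142, 0.0, -2.976]
contact_force: [-0.6, 0.1, -1.7]
grip_width: 11.7
finger_force: 30.0
```

jog_arm(targets=[{"xyz": [0,0,0],"spin": 0},{"xyz": [0,0,0],"spin": 0},{"xyz": [0,0,0],"spin": 0},{"xyz": [0,0,-0.1],"spin": 0},{"xyz": [0,0,-0.2],"spin": 0},{"xyz": [0,0,-0.3],"spin": 0},{"xyz": [0,0,-0.32],"spin": 0},{"xyz": [0.1475,-0.496,0],"spin": 0},{"xyz": [0.1475,-0.496,0],"spin": 0},{"xyz": [0.1475,-0.496,0],"spin": 0}], gripper=40)

```text
time: 29.35
tool_pos: [512.6, 2.2, 166.6]
tcp_rot: [-3.141, 0.002, -2.976]
contact_force: [0.4, -0.5, 0.0]
grip_width: 36.6
finger_force: 0.0
```

jog_arm(targets=[{"xyz": [0.1475,-0.496,0],"spin": 0},{"xyz": [0.1475,-0.496,0],"spin": 0},{"xyz": [0.1475,-0.496,0],"spin": 0},{"xyz": [0.1475,-0.496,0],"spin": 0},{"xyz": [0.1475,-0.496,0],"spin": 0},{"xyz": [0,0,0],"spin": 0.28},{"xyz": [0,0,0],"spin": 0},{"xyz": [0,0,0],"spin": 0},{"xyz": [0,0,0],"spin": 0},{"xyz": [0,0,0],"spin": 0}])

```text
time: 30.6
tool_pos: [487.0, -201.5, 165.2]
tcp_rot: [3.141, 0.0, -3.003]
contact_force: [-0.3, -0.4, -0.1]
grip_width: 37.0
finger_force: 0.0
```

```bash
python3 d.py 487 -202 95 3.279
python3 - <<'E'
import cv2
from h import *
a=bot.capture("scene")[60:320,130:390]; b=bot.capture("top")[200:340,130:420]
cv2.imwrite("pics/t7.png",np.vstack([cv2.resize(a,(580,350)),cv2.resize(b,(580,250))])); 
E
```

```text
[ 487.  -201.5  165.2] [ 3.141  0.    -3.003] units [ 0.001 -0.006  0.877] spin 0.01 w 37.0 [-0.3 -0.4 -0.1] 30.6
```

View pics/t7.png

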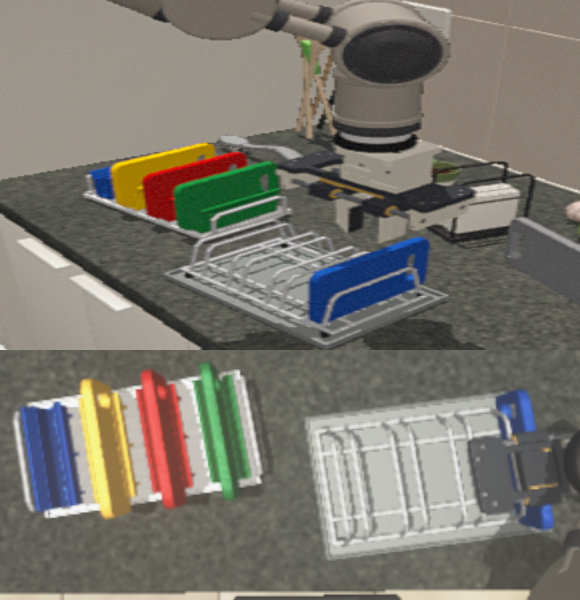

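Green is home at about (218,430) in the lower panel, and the fingers are over the blue board. Gripping it.

jog_arm(targets=[{"xyz": [0,0,0.2],"spin": 0},{"xyz": [0,0,0.2],"spin": 0},{"xyz": [0,0,0.2],"spin": 0},{"xyz": [0,0,0.15],"spin": 0},{"xyz": [0,0,0.13],"spin": 0},{"xyz": [0,0,0],"spin": 0},{"xyz": [0,0,0],"spin": 0},{"xyz": [0,0,0],"spin": 0},{"xyz": [0,0,0],"spin": 0},{"xyz": [0,0,0],"spin": 0}])

```text
time: 31.95
tool_pos: [487.0, -202.2, 94.9]
tcp_rot: [-3.141, 0.0, -3.004]
contact_force: [0.0, -0.7, 1.1]
grip_width: 36.5
finger_force: 0.0
```

jog_arm(targets=[{"xyz": [0,0,0],"spin": 0},{"xyz": [0,0,0],"spin": 0},{"xyz": [0,0,0],"spin": 0},{"xyz": [0,0,0],"spin": 0},{"xyz": [0,0,0],"spin": 0},{"xyz": [0,0,0],"spin": 0},{"xyz": [0,0,-0.1],"spin": 0},{"xyz": [0,0,-0.3],"spin": 0},{"xyz": [0,0,-0.5],"spin": 0},{"xyz": [0,0,-0.6],"spin": 0}], gripper=0)

```text
time: 33.2
tool_pos: [486.2, -201.8, 215.4]
tcp_rot: [3.14, -0.002, -3.005]
contact_force: [0.3, -0.4, -3.0]
grip_width: 11.7
finger_force: 30.0
```

```bash
python3 d.py 497 314 215 3.307
```

```text
[ 486.2 -201.8  215.4] [ 3.140e+00 -2.000e-03 -3.005e+00] units [-1.015  6.369  0.013] spin -0.28 w 11.7 [ 0.3 -0.4 -3. ] 33.2
```

jog_arm(targets=[{"xyz": [-0.085,0.531,0],"spin": 0},{"xyz": [-0.085,0.531,0],"spin": 0},{"xyz": [-0.085,0.531,0],"spin": 0},{"xyz": [-0.085,0.531,0],"spin": 0},{"xyz": [-0.085,0.531,0],"spin": 0},{"xyz": [-0.085,0.531,0],"spin": 0},{"xyz": [-0.085,0.531,0],"spin": 0},{"xyz": [-0.085,0.531,0],"spin": 0},{"xyz": [-0.085,0.531,0],"spin": 0},{"xyz": [-0.085,0.531,0],"spin": 0}])

```text
time: 34.45
tool_pos: [495.8, 229.3, 214.9]
tcp_rot: [-3.142, -0.0, -3.004]
contact_force: [0.9, -0.0, -2.2]
grip_width: 11.5
finger_force: 30.0
```

jog_arm(targets=[{"xyz": [-0.085,0.531,0],"spin": 0},{"xyz": [-0.08,0.531,0],"spin": 0},{"xyz": [0,0,0],"spin": -0.28},{"xyz": [0,0,0.1],"spin": 0},{"xyz": [0,0,0],"spin": 0},{"xyz": [0,0,0],"spin": 0},{"xyz": [0,0,0],"spin": 0},{"xyz": [0,0,0],"spin": 0},{"xyz": [0,0,0],"spin": 0},{"xyz": [0,0,0],"spin": 0}])

```text
time: 35.7
tool_pos: [497.6, 314.0, 206.8]
tcp_rot: [3.142, 0.0, -2.976]
contact_force: [0.8, 0.3, -2.2]
grip_width: 12.2
finger_force: 30.0
```

```bash
python3 d.py 497 314 91.5 3.307
```

```text
[497.6 314.  206.8] [ 3.142  0.    -2.976] units [7.000e-03 1.000e-03 1.441e+00] spin -0.0 w 12.2 [ 0.8  0.3 -2.2] 35.7
```

jog_arm(targets=[{"xyz": [0,0,0.35],"spin": 0},{"xyz": [0,0,0.3],"spin": 0},{"xyz": [0,0,0.12],"spin": 0},{"xyz": [0,0,0.1],"spin": 0},{"xyz": [0,0,0.1],"spin": 0},{"xyz": [0,0,0.1],"spin": 0},{"xyz": [0,0,0.1],"spin": 0},{"xyz": [0,0,0.1],"spin": 0},{"xyz": [0,0,0.09],"spin": 0},{"xyz": [0,0,0],"spin": 0}])

```text
time: 36.95
tool_pos: [497.2, 313.8, 97.2]
tcp_rot: [-3.141, -0.001, -2.976]
contact_force: [0.6, -0.5, -1.7]
grip_width: 11.5
finger_force: 30.0
```

jog_arm(targets=[{"xyz": [0,0,0.03],"spin": 0},{"xyz": [0,0,0.03],"spin": 0},{"xyz": [0,0,0.025],"spin": 0},{"xyz": [0,0,0],"spin": 0},{"xyz": [0,0,0],"spin": 0},{"xyz": [0,0,0],"spin": 0},{"xyz": [0,0,0],"spin": 0},{"xyz": [0,0,0],"spin": 0},{"xyz": [0,0,0],"spin": 0},{"xyz": [0,0,0],"spin": 0}])

```text
time: 38.2
tool_pos: [497.6, 313.9, 91.1]
tcp_rot: [3.142, 0.0, -2.976]
contact_force: [0.5, -0.2, -3.1]
grip_width: 11.7
finger_force: 30.0
```

Releasing, lifting, and moving clear toward −y so I can look.

jog_arm(targets=[{"xyz": [0,0,0],"spin": 0},{"xyz": [0,0,0],"spin": 0},{"xyz": [0,0,0],"spin": 0},{"xyz": [0,0,-0.1],"spin": 0},{"xyz": [0,0,-0.3],"spin": 0},{"xyz": [0,0,-0.5],"spin": 0},{"xyz": [0,0,-0.6],"spin": 0},{"xyz": [0.14,-0.52,0],"spin": 0},{"xyz": [0.14,-0.52,0],"spin": 0},{"xyz": [0.14,-0.52,0],"spin": 0}], gripper=40)

```text
time: 39.45
tool_pos: [484.8, 184.2, 211.9]
tcp_rot: [3.142, 0.001, -2.976]
contact_force: [-0.3, -0.9, -0.1]
grip_width: 36.6
finger_force: 0.0
```

jog_arm(targets=[{"xyz": [0.14,-0.52,0],"spin": 0},{"xyz": [0.14,-0.52,0],"spin": 0},{"xyz": [0.14,-0.52,0],"spin": 0},{"xyz": [0.14,-0.52,0],"spin": 0},{"xyz": [0.1,-0.52,0],"spin": 0},{"xyz": [0,-0.52,0],"spin": 0},{"xyz": [0,0,0],"spin": 0},{"xyz": [0,0,0],"spin": 0},{"xyz": [0,0,0],"spin": 0},{"xyz": [0,0,0],"spin": 0}])

```text
time: 40.7
tool_pos: [473.9, -68.7, 211.2]
tcp_rot: [3.141, 0.0, -2.975]
contact_force: [-0.5, 0.4, -0.3]
grip_width: 37.1
finger_force: 0.0
```

```bash
python3 - <<'E'
from h import *
print(bot.get_obs()["tool_pos"])
im=bot.capture("top"); sc=bot.capture("scene")
u=lambda a:np.array([np.cos(a),np.sin(a)])
S={"red":(518,189),"yellow":(508,252),"green":(528,126),"blue":(498,315)}
o=[]
for n,i,(x0,y0,x1,y1),k in(("top",im,(95,130,285,305),4),("scene",sc,(160,130,320,250),4.75)):
    j=cv2.resize(i[y0:y1,x0:x1],None,fx=k,fy=k,interpolation=cv2.INTER_CUBIC)
    for c,p in S.items():
        X=u(.166);Y=u(.166+np.pi/2)
        P=[np.r_[np.array(p)+s*82.5*X+t*6*Y,123] for s,t in((1,1),(1,-1),(-1,-1),(-1,1))]
        cv2.polylines(j,[((project(n,P)-[x0,y0]+.5)*k).astype(int)],True,(255,0,255),1)
    o.append(cv2.resize(j,(500,int(j.shape[0]*500/j.shape[1]))))
o=np.vstack(o); print(o.shape)
cv2.imwrite("pics/t8.png",cv2.resize(o,None,fx=600/o.shape[0],fy=600/o.shape[0],interpolation=cv2.INTER_AREA))
E
```

```text
[473.91485425 -68.68623881 211.23061973]
(835, 500, 3)
```

View pics/t8.png

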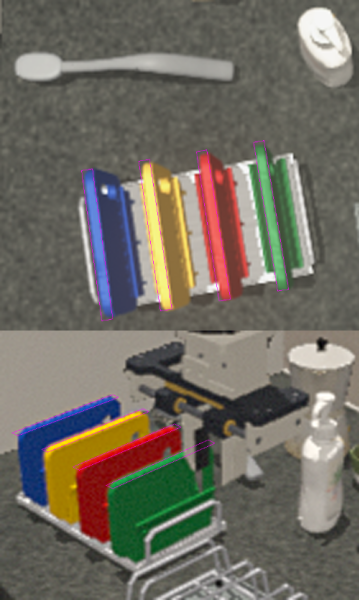

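All four boards match their home outlines in the final views. The brush, at about (125,67), and the bottle, at about (325,45), haven't been disturbed.

```bash
python3 -c "
from plant import bot
print(bot.close_job())"
```

```text
the job is handed in; nothing more can be done
None
```

All four boards stand in their own-colour slots, and the job was handed in at about 41 s; the hand-in gave no verdict, but the final camera views show each board home and the bottle and brush untouched.

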